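# Re-sort the parts trays

### The arm

A 6-joint arm with a two-finger parallel gripper is mounted at the origin on a cart in front of the work surface, level with it; the furniture and walls round the work are solid. World frame = base frame: x ahead of the robot, y to its left, z up, the work surface at z = 0. Lengths are in m, angles in rad, forces in N, time in s.
With the tool pointing down it reaches from about 0.225 to 0.875 m from the base axis. Payload 3.4 kg.
Tool frame: the origin (TCP) lies at the very end of the fingers, on their centre line; the grasp point (between the pads) lies 19 mm behind it; z points along the fingers, y is the line along which they close (so a half turn about z gives the same grasp; the last joint's range is limited). The gripper opens to 85 mm and grips with 20 to 120 N. Pads are 22 mm wide; open, the fingers measure 114 mm over their backs; the gripper's body (76 mm by 85 mm) begins 54 mm behind the grasp point. The pads swing forward as they close: fully open they stand 13 mm farther back than shut.
Start: joints at [-1.222, 0.276, 1.505, -0, 1.361, -0.121], TCP at [0.26, -0.513, 0.231] pointing down, gripper open.
Joint ranges: [-2.89, 2.89], [-0.75, 2.08], [0.22, 2.7], [-1.18, 4.32], [0.11, 2.71], [-2.7, 2.7]. Speed limits (rad/s): [2.57, 2.57, 3.14, 3.14, 3.14, 3.14].

### API

Orientations are given as a unit quaternion [w, x, y, z].
In Python, from rig import manip, get_image, camera_info gives the robot as it stands. The module is installed in compiled form; this text tells all that it offers.
- The arm moves only by the shell command python3 -m crank 'ROWS' [FORCE]. ROWS is a JSON object of lists of equal length, an entry for each row: "translation": the shift along the tool's x, y, z in mm, a list of three; "roll": the turn about the tool's z in rad; "fingers": the opening, from 0 (shut) to 1 (fully open). A call has 1 to 8 rows; each row shifts and turns the commanded pose from where the row before left it, along the tool's axes as they then stand; what a row does not reach is not made up. A row lasts 1/10 s, in which the tool goes at most 50 mm and 8.59 degrees, less where a joint would pass 70% of its speed; a pose out of reach is approached as far as the arm can. A call is refused whole if a number of a shift passes 50 or a number of a turn 0.15, either way. A call with a gripper value outside its range is refused whole. The fingers move at their own pace and stop on an object; FORCE is the grip in N (left out, the last holds). Time passes only in rows, so rows that do not move let the fingers close. It gives the time, the measured TCP pose, the force, the opening and the grip force at its end, in the units of the state.
- manip.get_state(): the state, without advancing time (a new reading comes with each control period).
- get_image(name): name is "side" or "top"; returns the picture (420x560x3 uint8, blue, green, red); there is no depth.
- camera_info(name): a dict with "mtx" (3x3 intrinsics, pixels), "D" ([k1, k2, p1, p2, k3] as OpenCV has them; the pictures are not rectified), "rvec" (rotation vector, rad) and "tvec" (3), from world to camera coordinates, as OpenCV has them. Camera axes: x right, y down, z forward; pixel columns grow to the right and rows downward; lengths in m; the calibration is good to about 2 mm. A picture is of the moment at which its call begins. camera_info takes no time and is no camera call.
- manip.sign_off(): hands the job in; it is judged then, once.
The state is a dict: "clock": time; "qpos": joint angles; "qd": joint speeds; "effort": joint torques, N m; "position": TCP position; "ee_rot": TCP orientation; "contact_force": force on the tool from outside, world axes, zero at the start; "moment": the same for the moment, N m; "width": finger opening in m; "gripper_force": force on a finger pad.
Only numpy, scipy, OpenCV 4.12 (cv2) and the standard library are available. Lean on these libraries where they do the work, as an engineer would, in place of code of your own. Each camera call takes 0.05 s, during which the arm holds its last target. There are 200 camera calls.

### The job

All four parts lie in the wrong trays. Put each into the middle of its own tray: the screw jar in the round tray, the white plug adaptor in the square tray, the padlock in the long rectangular tray and the bolt in the six-sided tray, the jar and the adaptor standing upright and the padlock and the bolt lying flat on the tray floor, as they do now. The black rubber mat is free for setting things aside on the way.

Things in the scene. Friction and masses are not known exactly. Their poses are not given: they have to be found in the camera images.
- jar: Clear glass jar of screws with a red tin lid, upright: 61 mm diameter, 78 mm high (straight glass up to 66 mm). Origin: centre of its underside; z up along its axis. About 0.19 kg. Starts in the long or the six-sided tray.
- adaptor: White plug-in mains adaptor standing on its face, its flat metal pins pointing up: 56 (x) by 64 (y) by 86 mm high with the pins, the body itself 54 by 62 by 70 mm with rounded sides. Origin: centre of its underside; z up. About 0.17 kg. Starts in the long or the six-sided tray, where the jar is not.
- lock: Brass padlock lying flat, 68 (x) by 42 (y) by 18 (z) mm over all. Origin: centre of the underside of that whole outline, shackle included; z up. The square brass body runs from x = -33 to +3 mm and is 42 mm wide in y (grip it there, across y); the thin steel shackle reaches to x = +34 mm. About 0.16 kg. Starts in the round or the square tray.
- bolt_mid (a point): Steel hex bolt with a nut on it, lying flat, 74 mm long, widest 24 mm. This point: the middle of its length, on its axis, about 11.5 mm above the surface it lies on (it rests on head and nut). The bolt runs along y: hexagon head at y = +28 to +37 mm, nut at y = -29 to -18 mm, bare shank of 14 mm diameter between them (grip it at about y = +5 mm, across x). z starts up. About 0.07 kg. Starts in the round or the square tray, where the padlock is not.
- tray_round: Low round tray, 116 mm outside diameter, 108 mm inside. Natural light wood, fixed to the table, rim 10 mm high over the table, walls 4 mm thick, floor 4 mm above the table. Origin: centre of its underside, on the table (z = 0).
- tray_square: Low square tray, 112 by 112 mm outside, 104 mm inside. Natural light wood, fixed to the table, rim 10 mm high over the table, walls 4 mm thick, floor 4 mm above the table. Origin: centre of its underside, on the table (z = 0); x and y along its sides.
- tray_oblong: Low long rectangular tray, 104 (x) by 158 (y) mm outside, 96 by 150 mm inside. Natural light wood, fixed to the table, rim 10 mm high over the table, walls 4 mm thick, floor 4 mm above the table. Origin: centre of its underside, on the table (z = 0); y along its long side.
- tray_hex: Low six-sided (regular hexagon) tray, 116 mm across the flats outside, 108 mm inside. Natural light wood, fixed to the table, rim 10 mm high over the table, walls 4 mm thick, floor 4 mm above the table. Origin: centre of its underside, on the table (z = 0).
- mat: Flat black rubber mat, 110 by 110 mm, 4 mm thick, fixed to the table, empty at the start. Origin: centre of its underside, on the table (z = 0). The trays and the mat stand at five spots 16 to 27 cm from their neighbours, in any order.
Not all that is in view belongs to the job. Leave any blue look-alike of the adaptor alone.

How it is judged:
By the outcome, as a careful person would: the job done as asked, in the order asked, and still so for the second after the job is handed in, with the robot touching nothing.
It also fails if it takes over 125 s, if anything falls off the work surface, if the arm or the gripper's body presses on something with over 40 N, if the wrist force passes 120 N, or if a joint passes its speed limit or range.

## Working session

There is one attempt and no reset: what is moved stays moved. The work goes in short steps, Python scripts to look and compute and a shell command to move; the robot and the scene stay as the last step left them, time stands still between calls to the robot, and variables do not carry over. Pictures are saved under pics/ and viewed, at most 14 in all, crops included, and the job is handed in when it is done.

```bash
mkdir -p pics; python3 - <<'E'
from rig import manip,get_image,camera_info
import cv2
for n in("top","side"):
    cv2.imwrite(f"pics/{n}0.png",get_image(n)); c=camera_info(n); print(n,c)
print(manip.get_state())
E
```

```text
top {'mtx': array([[534.50639863,   0.        , 277.33188505],
       [  0.        , 534.50639863, 203.63606099],
       [  0.        ,   0.        ,   1.        ]]), 'D': array([-0.16615814,  0.        ,  0.        ,  0.        ,  0.        ]), 'rvec': array([ 2.16565214, -2.17084349,  0.11654379]), 'tvec': array([-0.14587633,  0.52920462,  1.43859842])}
side {'mtx': array([[537.3028989 ,   0.        , 279.54819499],
       [  0.        , 537.3028989 , 204.51331559],
       [  0.        ,   0.        ,   1.        ]]), 'D': array([-0.05556464,  0.        ,  0.        ,  0.        ,  0.        ]), 'rvec': array([ 0.50756624, -2.83334974,  0.91112581]), 'tvec': array([0.44725944, 0.2928746 , 1.08090085])}
{'clock': 0.1, 'qpos': array([-1.22199155e+00,  2.76540046e-01,  1.50598443e+00,  3.07236523e-05,
        1.36070825e+00, -1.21007959e-01]), 'qd': array([ 0.00096204, -0.00253006, -0.00200152, -0.00013756, -0.00015612,
        0.00036003]), 'effort': array([ 2.14069813e-03, -4.17699552e+01, -2.46404618e+01, -1.11680350e-05,
        5.88937139e-03,  2.14755642e-05]), 'position': array([ 0.26015622, -0.51226465,  0.23053029]), 'ee_rot': array([-8.16430253e-04,  9.72536560e-01,  2.32748718e-01, -7.82749269e-05]), 'contact_force': array([0.4854312 , 0.14294927, 0.45635849]), 'moment': array([ 0.03344919, -0.04254783,  0.00165705]), 'gripper_force': 0.0, 'width': 0.08544463156157713}
```

View pics/top0.png

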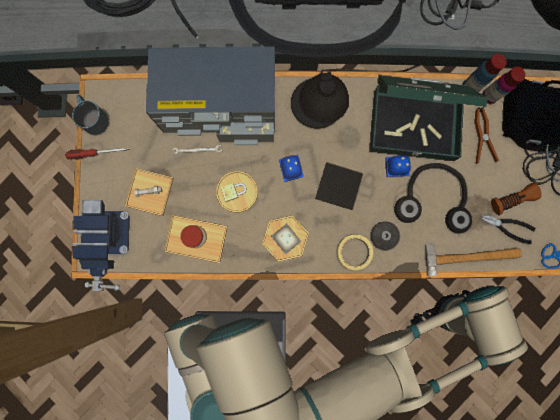

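View pics/side0.png

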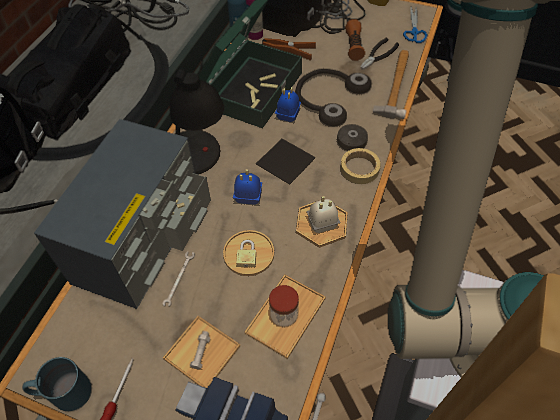

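```bash
cat > h.py <<'E'
import numpy as np,cv2
from rig import manip,get_image,camera_info
C={n:camera_info(n) for n in("top","side")}
def proj(n,P):
    c=C[n]; return cv2.projectPoints(np.float64(P).reshape(-1,1,3),c["rvec"],c["tvec"],c["mtx"],c["D"])[0][:,0]
def onplane(n,uv,z):
    c=C[n]; R=cv2.Rodrigues(c["rvec"])[0]; o=-R.T@c["tvec"]
    u=cv2.undistortPoints(np.float64(uv).reshape(-1,1,2),c["mtx"],c["D"])[:,0]
    d=np.c_[u,np.ones(len(u))]@R
    return o+d*((z-o[2])/d[:,2])[:,None]
def ortho(n,img,z,x0,x1,y0,y1,s=1000):
    # rows: x decreasing downward, columns: y decreasing rightward
    X=x1-np.arange(int((x1-x0)*s))/s; Y=y1-np.arange(int((y1-y0)*s))/s
    g=np.stack(np.meshgrid(X,Y,indexing="ij")+[np.full((len(X),len(Y)),z)],-1) if 0 else np.dstack([*np.meshgrid(X,Y,indexing="ij"),np.full((len(X),len(Y)),z)])
    m=proj(n,g).reshape(len(X),len(Y),2).astype(np.float32)
    return cv2.remap(img,m[...,0],m[...,1],cv2.INTER_CUBIC)
E
python3 - <<'E'
from h import *
px=dict(bolt=(150,190),lock=(237,191),jar=(196,238),adap=(286,238),mat=(339,186),blue1=(291,168))
for k,v in px.items(): print(k,onplane("top",v,0.01).round(3))
P=onplane("top",list(px.values()),.01)
x0,x1,y0,y1=P[:,0].min()-.12,P[:,0].max()+.1,P[:,1].min()-.1,P[:,1].max()+.1
x0,x1,y0,y1=[round(float(v),2) for v in(x0,x1,y0,y1)]
print(x0,x1,y0,y1)
for n in C:
    im=cv2.imread(f"pics/{n}0.png"); o=ortho(n,im,.01,x0,x1,y0,y1); cv2.imwrite(f"pics/o_{n}.png",o); print(o.shape)
    hsv=cv2.cvtColor(o,cv2.COLOR_BGR2HSV)
    wood=cv2.inRange(hsv,(12,85,140),(32,255,255)); mat=cv2.inRange(hsv,(0,0,0),(180,255,70))
    for nm,mk in(("wood",wood),("mat",mat)):
        mk=cv2.morphologyEx(mk,cv2.MORPH_OPEN,np.ones((5,5)))
        for c in cv2.findContours(mk,cv2.RETR_EXTERNAL,cv2.CHAIN_APPROX_NONE)[0]:
            if cv2.contourArea(c)<4000: continue
            c=cv2.convexHull(c)
            (cx,cy),(w,h),a=cv2.minAreaRect(c)
            print(n,nm,"x %.4f y %.4f"%(x1-cy/1000,y1-cx/1000),"wh %.0f %.0f ang %.1f"%(w,h,a),"area",cv2.contourArea(c))
a=cv2.imread("pics/o_top.png");b=cv2.imread("pics/o_side.png");v=np.vstack([a,b]);f=min(800/v.shape[1],600/v.shape[0]);cv2.imwrite("pics/o.png",cv2.resize(v,None,fx=f,fy=f));print(f)
E
```

```text
bolt [[0.57  0.211 0.01 ]]
lock [[ 0.566 -0.035  0.01 ]]
jar [[0.436 0.078 0.01 ]]
adap [[ 0.435 -0.171  0.01 ]]
mat [[ 0.58 -0.32  0.01]]
blue1 [[ 0.631 -0.186  0.01 ]]
0.32 0.73 -0.42 0.31
(410, 730, 3)
top wood x 0.3307 y -0.2815 wh 19 275 ang 89.6 area 4970.5
top wood x 0.3305 y 0.1165 wh 19 387 ang 90.0 area 7059.0
top wood x 0.3955 y -0.3620 wh 99 98 ang 90.0 area 7777.5
top wood x 0.4356 y -0.1683 wh 118 133 ang 77.7 area 11963.0
top wood x 0.4343 y 0.0805 wh 161 107 ang 11.3 area 16983.0
top wood x 0.5660 y -0.0330 wh 116 116 ang 90.0 area 10741.5
top wood x 0.5663 y 0.2156 wh 114 114 ang 14.3 area 12836.0
top mat x 0.5807 y -0.3189 wh 108 108 ang 17.2 area 11554.0
(410, 730, 3)
side wood x 0.3295 y 0.1010 wh 15 340 ang 90.0 area 4975.5
side wood x 0.3985 y -0.3710 wh 99 96 ang 90.0 area 7686.0
side wood x 0.4323 y 0.0841 wh 151 99 ang 11.3 area 14798.0
side wood x 0.4322 y -0.1538 wh 117 101 ang 78.7 area 9637.0
side wood x 0.5630 y -0.0290 wh 107 108 ang 10.3 area 9317.0
side wood x 0.5635 y 0.2182 wh 107 106 ang 14.2 area 11253.0
side mat x 0.3765 y 0.2825 wh 111 55 ang 90.0 area 5543.5
side mat x 0.5795 y -0.3133 wh 111 111 ang 17.5 area 12142.5
0.7317073170731707
```

View pics/o.png

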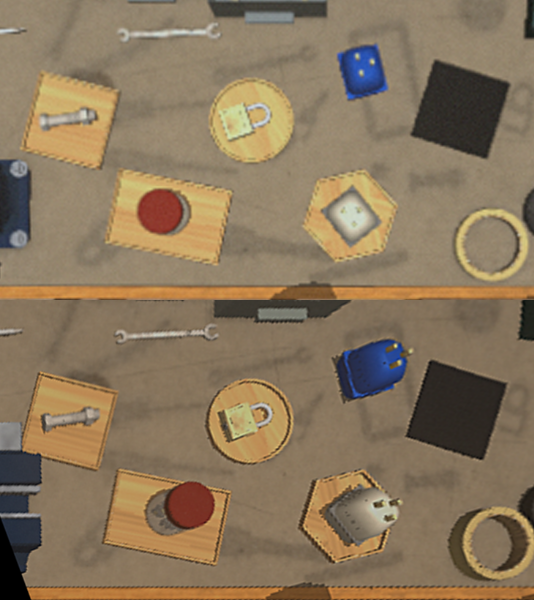

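```bash
python3 - <<'E'
from h import *
rows=[]
O=dict(jar=(.434,.081,.082),adaptor=(.436,-.168,.074),lock=(.5655,-.0325,.022),bolt=(.5655,.216,.0155))
for n in C:
    im=cv2.imread(f"pics/{n}0.png"); r=[]
    for k,(x,y,z) in O.items():
        o=ortho(n,im,z,x-.05,x+.05,y-.05,y+.05,2000)[:200,:200]
        for t in range(0,200,20): o[t,:2]=o[:2,t]=255
        r.append(o)
    rows.append(np.hstack(r))
cv2.imwrite("pics/obj.png",np.vstack(rows))
# red lid triangulation
uv={}
for n in C:
    im=cv2.imread(f"pics/{n}0.png"); h=cv2.cvtColor(im,cv2.COLOR_BGR2HSV)
    m=(cv2.inRange(h,(0,120,50),(8,255,255))|cv2.inRange(h,(172,120,50),(180,255,255)))
    c0=proj(n,[[.434,.081,.08]])[0]; mm=np.zeros_like(m); cv2.circle(mm,tuple(int(v) for v in c0),40,255,-1); m&=mm
    c=max(cv2.findContours(m,cv2.RETR_EXTERNAL,cv2.CHAIN_APPROX_NONE)[0],key=cv2.contourArea)
    print(n,cv2.fitEllipse(c)); 
    M=cv2.moments(c); uv[n]=(M["m10"]/M["m00"],M["m01"]/M["m00"])
    for z in(.066,.07,.076,.082): print(z,onplane(n,uv[n],z).round(4))
E
```

```text
Traceback (most recent call last):
ValueError: all the input array dimensions except for the concatenation axis must match exactly, but along dimension 0, the array at index 0 has size 199 and the array at index 2 has size 200
```

```bash
sed -i 's/int((x1-x0)\*s)/round((x1-x0)*s)/;s/int((y1-y0)\*s)/round((y1-y0)*s)/;s/ if 0 else.*$//;s/np.stack(np.meshgrid(X,Y,indexing="ij")+\[np.full((len(X),len(Y)),z)\],-1)/np.dstack([*np.meshgrid(X,Y,indexing="ij"),np.full((len(X),len(Y)),z)])/' h.py
python3 - <<'E'
from h import *
rows=[]
O=dict(jar=(.434,.081,.082),adaptor=(.436,-.168,.074),lock=(.5655,-.0325,.022),bolt=(.5655,.216,.0155))
for n in C:
    im=cv2.imread(f"pics/{n}0.png"); r=[]
    for k,(x,y,z) in O.items():
        o=ortho(n,im,z,x-.05,x+.05,y-.05,y+.05,2000)[:200,:200]
        for t in range(0,200,20): o[t,:2]=o[:2,t]=255
        r.append(o)
    rows.append(np.hstack(r))
cv2.imwrite("pics/obj.png",np.vstack(rows))
for n in C:
    im=cv2.imread(f"pics/{n}0.png"); h=cv2.cvtColor(im,cv2.COLOR_BGR2HSV)
    m=(cv2.inRange(h,(0,120,50),(8,255,255))|cv2.inRange(h,(172,120,50),(180,255,255)))
    c0=proj(n,[[.434,.081,.08]])[0]; mm=np.zeros_like(m); cv2.circle(mm,tuple(int(v) for v in c0),40,255,-1); m&=mm
    c=max(cv2.findContours(m,cv2.RETR_EXTERNAL,cv2.CHAIN_APPROX_NONE)[0],key=cv2.contourArea)
    M=cv2.moments(c); uv=(M["m10"]/M["m00"],M["m01"]/M["m00"])
    for z in(.066,.07,.076,.082): print(n,z,onplane(n,uv,z).round(4))
E
```

```text
top 0.066 [[0.4386 0.0824 0.066 ]]
top 0.07 [[0.4384 0.0818 0.07  ]]
top 0.076 [[0.4381 0.0808 0.076 ]]
top 0.082 [[0.4379 0.0799 0.082 ]]
side 0.066 [[0.4406 0.0751 0.066 ]]
side 0.07 [[0.4399 0.0769 0.07  ]]
side 0.076 [[0.4389 0.0796 0.076 ]]
side 0.082 [[0.4378 0.0823 0.082 ]]
```

View pics/obj.png

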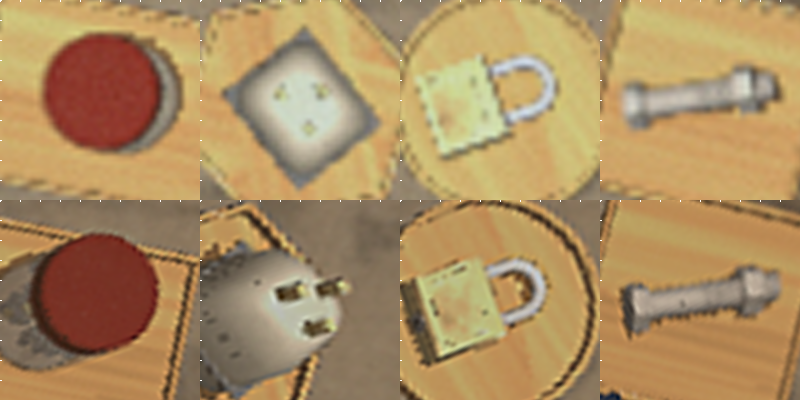

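The top view shows the bolt in the square tray, the padlock in the round one, the jar in the oblong one and the adaptor in the hex one. In the crops the jar is centred at (104,92) and the adaptor diamond at (300,108). The lock body is at (463,106) with its shackle to the right. The bolt runs from (625,105), its head, to (778,88).

```bash
cat > plan.py <<'E'
import sys,numpy as np
from rig import manip
from scipy.spatial.transform import Rotation as R
def rel(x,y,z,psi=None):
    s=manip.get_state(); q=s["ee_rot"]; r=R.from_quat([*q[1:],q[0]]); M=r.as_matrix()
    cur=np.degrees(np.arctan2(M[1,1],M[0,1])); roll=0
    if psi is not None:
        d=(psi-cur+90)%180-90; roll=-np.radians(d)
    M2=M@R.from_euler("z",roll).as_matrix()
    print("psi now %.1f roll %.3f | mm in tool axes after roll:"%(cur,roll),(M2.T@(np.array([x,y,z])-s["position"])*1e3).round(1),"q6 %.2f tilt %.3f"%(s["qpos"][5],-M[2,2]), "pos",s["position"].round(4))
a=[float(v) for v in sys.argv[1:]]; rel(*a)
E
python3 plan.py .438 .081 .15
python3 - <<'E'
from h import *
# adaptor base corners from top ortho crop (z=.074) -> world at base
for n,cs in(("top",[(103,25),(178,127),(100,187),(22,93)]),):
    W=[[.436+.05-v*.0005,-.168+.05-u*.0005,.074] for u,v in cs]
    B=onplane(n,proj(n,W),.006); print(B.round(4),B.mean(0))
# pin tips
for n,cs in(("top",[(81,92),(123,90),(109,128)]),("side",[(93,92),(130,87),(118,127)])):
    W=[[.436+.05-v*.0005,-.168+.05-u*.0005,.074] for u,v in cs]
    for z in(.082,.09): print(n,z,onplane(n,proj(n,W),z)[:,:2].round(4).tolist())
E
```

```text
psi now -63.1 roll 0.000 | mm in tool axes after roll: [ 427.1 -448.3   81.4] q6 -0.12 tilt 1.000 pos [ 0.2602 -0.5123  0.2305]
[[ 0.4783 -0.1707  0.006 ]
 [ 0.4248 -0.21    0.006 ]
 [ 0.3934 -0.1692  0.006 ]
 [ 0.4426 -0.1283  0.006 ]] [ 0.43476091 -0.16955127  0.006     ]
top 0.082 [[0.4396, -0.1584], [0.4406, -0.1793], [0.4217, -0.1723]]
top 0.09 [[0.4393, -0.1583], [0.4402, -0.1791], [0.4215, -0.1722]]
side 0.082 [[0.4386, -0.1589], [0.4411, -0.1772], [0.4212, -0.1713]]
side 0.09 [[0.4372, -0.1533], [0.4396, -0.1715], [0.42, -0.1656]]
```

```bash
python3 -m crank '{"translation":[[30,-32,0],[30,-32,0],[30,-32,0],[30,-32,0],[30,-32,0],[30,-32,0],[30,-32,0],[30,-32,0]],"roll":[0,0,0,0,0,0,0,0],"fingers":[1,1,1,1,1,1,1,1]}' 30
python3 -m crank '{"translation":[[30,-32,0],[30,-32,0],[30,-32,0],[30,-32,0],[30,-32,0],[30,-32,0],[7,0,0],[0,0,0]],"roll":[0,0,0,0,0,0,0,0],"fingers":[1,1,1,1,1,1,1,1]}'
python3 plan.py .438 .081 .026
```

```text
clock: 0.9
position: [0.3583, -0.174, 0.2311]
ee_rot: [-0.0, 0.973, 0.232, 0.0]
contact_force: [0.5, -0.4, -0.0]
width: 0.0856
gripper_force: 0.0
clock: 1.7
position: [0.4386, 0.0808, 0.2309]
ee_rot: [0.0, 0.972, 0.234, -0.0]
contact_force: [-0.9, -0.7, 0.3]
width: 0.0856
gripper_force: 0.0
psi now -62.9 roll 0.000 | mm in tool axes after roll: [-2.000e-01 -5.000e-01  2.049e+02] q6 1.12 tilt 1.000 pos [0.4386 0.0808 0.2309]
```

```bash
python3 -m crank '{"translation":[[0,0,40],[0,0,40],[0,0,30],[0,0,30],[0,0,25],[0,0,20],[0,0,20],[0,0,0]],"roll":[0,0,0,0,0,0,0,0],"fingers":[1,1,1,1,1,1,1,1]}' 30
python3 -m crank '{"translation":[[0,0,0],[0,0,0],[0,0,0],[0,0,0],[0,0,0],[0,0,0],[0,0,0],[0,0,0]],"roll":[0,0,0,0,0,0,0,0],"fingers":[0.6,0.6,0.6,0.6,0.6,0.6,0.6,0.6]}' 30
```

```text
clock: 2.5
position: [0.4356, 0.0782, 0.0243]
ee_rot: [-0.0, 0.973, 0.232, -0.003]
contact_force: [-1.2, -0.1, 0.5]
width: 0.0854
gripper_force: 0.0
clock: 3.3
position: [0.4391, 0.0796, 0.0274]
ee_rot: [0.001, 0.972, 0.233, 0.001]
contact_force: [0.2, -1.8, 6.2]
width: 0.0603
gripper_force: 33.3
```

```bash
python3 -m crank '{"translation":[[0,0,-10],[0,0,-20],[0,0,-30],[0,0,-30],[0,0,-30],[0,0,-20],[0,0,0],[0,0,0]],"roll":[0,0,0,0,0,0,0,0],"fingers":[0.6,0.6,0.6,0.6,0.6,0.6,0.6,0.6]}' 30
python3 plan.py .58 -.317 .167
```

```text
clock: 4.1
position: [0.4377, 0.0802, 0.1662]
ee_rot: [-0.0, 0.973, 0.233, 0.0]
contact_force: [0.4, -0.2, -1.6]
width: 0.0603
gripper_force: 33.1
psi now -63.1 roll 0.000 | mm in tool axes after roll: [-53.  418.5  -0.8] q6 1.13 tilt 1.000 pos [0.4377 0.0802 0.1662]
```

```bash
python3 -m crank '{"translation":[[-2,15,0],[-4,30,0],[-5,40,0],[-5,40,0],[-5,40,0],[-5,40,0],[-5,40,0],[-5,40,0]],"roll":[0,0,0,0,0,0,0,0],"fingers":[0.6,0.6,0.6,0.6,0.6,0.6,0.6,0.6]}' 30
python3 -m crank '{"translation":[[-5,40,0],[-5,40,0],[-5,30,0],[-2,20,0],[0,3,0],[0,0,0],[0,0,0]],"roll":[0,0,0,0,0,0,0],"fingers":[0.6,0.6,0.6,0.6,0.6,0.6,0.6]}' 30
python3 plan.py .58 -.317 .028
```

```text
clock: 4.9
position: [0.5343, -0.1914, 0.1639]
ee_rot: [-0.002, 0.973, 0.233, -0.002]
contact_force: [-0.1, 0.4, -1.9]
width: 0.0601
gripper_force: 33.2
clock: 5.6
position: [0.5793, -0.315, 0.1651]
ee_rot: [-0.001, 0.972, 0.233, -0.001]
contact_force: [0.1, -0.6, -1.6]
width: 0.0602
gripper_force: 33.3
psi now -63.1 roll 0.000 | mm in tool axes after roll: [-1.000e-01  2.500e+00  1.371e+02] q6 0.50 tilt 1.000 pos [ 0.5793 -0.315   0.1651]
```

```bash
python3 -m crank '{"translation":[[0,0,30],[0,0,40],[0,0,30],[0,0,20],[0,0,10],[0,0,5],[0,0,2],[0,0,0]],"roll":[0,0,0,0,0,0,0,0],"fingers":[0.6,0.6,0.6,0.6,0.6,0.6,0.6,0.6]}' 30
```

```text
clock: 6.4
position: [0.5808, -0.3169, 0.0304]
ee_rot: [0.001, 0.973, 0.233, 0.001]
contact_force: [-0.2, -0.6, -1.1]
width: 0.0603
gripper_force: 33.2
```

```bash
python3 -m crank '{"translation":[[0,0,1],[0,0,1],[0,0,0],[0,0,0]],"roll":[0,0,0,0],"fingers":[0.6,0.6,0.6,0.6]}' 30
```

```text
clock: 6.8
position: [0.5803, -0.3168, 0.0276]
ee_rot: [0.0, 0.973, 0.233, 0.0]
contact_force: [-0.7, -0.1, -2.1]
width: 0.0602
gripper_force: 33.2
```

```bash
python3 -m crank '{"translation":[[0,0,1],[0,0,0],[0,0,0]],"roll":[0,0,0],"fingers":[0.6,0.6,0.6]}' 30
```

```text
clock: 7.1
position: [0.5803, -0.3168, 0.0274]
ee_rot: [0.0, 0.973, 0.233, 0.0]
contact_force: [-1.8, 0.1, 5.3]
width: 0.0603
gripper_force: 33.6
```

```bash
python3 -m crank '{"translation":[[0,0,1],[0,0,0],[0,0,0]],"roll":[0,0,0],"fingers":[0.6,0.6,0.6]}' 30
```

```text
clock: 7.4
position: [0.5803, -0.3169, 0.0274]
ee_rot: [0.0, 0.973, 0.233, 0.0]
contact_force: [-2.8, 1.8, 9.2]
width: 0.06
gripper_force: 34.2
```

```bash
python3 -m crank '{"translation":[[0,0,0],[0,0,0],[0,0,0],[0,0,0],[0,0,-10],[0,0,-40],[0,0,-50],[0,0,-40]],"roll":[0,0,0,0,0,0,0,0],"fingers":[1,1,1,1,1,1,1,1]}' 30
python3 -m crank '{"translation":[[0,0,0],[0,0,0],[0,0,0],[0,0,0],[0,0,0],[0,0,0],[0,0,0],[0,0,0]],"roll":[-0.149,-0.149,-0.149,-0.149,-0.149,-0.149,-0.149,-0.149],"fingers":[1,1,1,1,0.65,0.65,0.65,0.65]}' 
python3 -m crank '{"translation":[[0,0,0],[0,0,0],[0,0,0]],"roll":[-0.149,-0.149,0],"fingers":[0.65,0.65,0.65]}' 
python3 plan.py .5615 -.0137 .1 22.5
```

```text
clock: 8.2
position: [0.5807, -0.317, 0.1684]
ee_rot: [0.001, 0.973, 0.233, 0.001]
contact_force: [0.7, -0.1, 0.3]
width: 0.0856
gripper_force: 0.0
clock: 9.0
position: [0.5803, -0.3167, 0.166]
ee_rot: [0.0, 0.672, 0.741, 0.0]
contact_force: [-0.3, -0.3, 0.4]
width: 0.0557
gripper_force: 0.0
clock: 9.3
position: [0.5803, -0.3167, 0.1659]
ee_rot: [0.0, 0.557, 0.83, -0.0]
contact_force: [-0.2, -1.1, -0.7]
width: 0.0554
gripper_force: 0.0
psi now 22.3 roll -0.004 | mm in tool axes after roll: [287.2  98.6  65.8] q6 -0.99 tilt 1.000 pos [ 0.5803 -0.3167  0.1659]
```

```bash
python3 -m crank '{"translation":[[40,14,0],[40,14,0],[40,14,0],[40,14,0],[40,14,0],[40,14,0],[40,13,0],[7,2,40]],"roll":[0,0,0,0,0,0,0,0],"fingers":[0.65,0.65,0.65,0.65,0.65,0.65,0.65,0.65]}' 
python3 -m crank '{"translation":[[0,0,40],[0,0,30],[0,0,0],[0,0,0]],"roll":[0,0,0,0],"fingers":[0.65,0.65,0.65,0.65]}' 
python3 plan.py .5615 -.0137 .008 22.5
python3 - <<'E'
from h import *
im=get_image("side"); u,v=proj("side",[[.5615,-.0137,.03]])[0].astype(int)
cv2.imwrite("pics/lock1.png",cv2.resize(im[v-60:v+60,u-80:u+80],None,fx=4,fy=4,interpolation=2))
E
```

```text
clock: 10.1
position: [0.5669, -0.0098, 0.1304]
ee_rot: [0.005, 0.557, 0.83, 0.004]
contact_force: [1.0, -0.5, 0.2]
width: 0.0554
gripper_force: 0.0
clock: 10.5
position: [0.5634, -0.0137, 0.0558]
ee_rot: [0.0, 0.558, 0.83, -0.0]
contact_force: [0.1, -0.5, 1.1]
width: 0.0556
gripper_force: 0.0
psi now 22.2 roll -0.006 | mm in tool axes after roll: [ 0.7 -1.7 47.8] q6 -0.53 tilt 1.000 pos [ 0.5634 -0.0137  0.0558]
```

View pics/lock1.png

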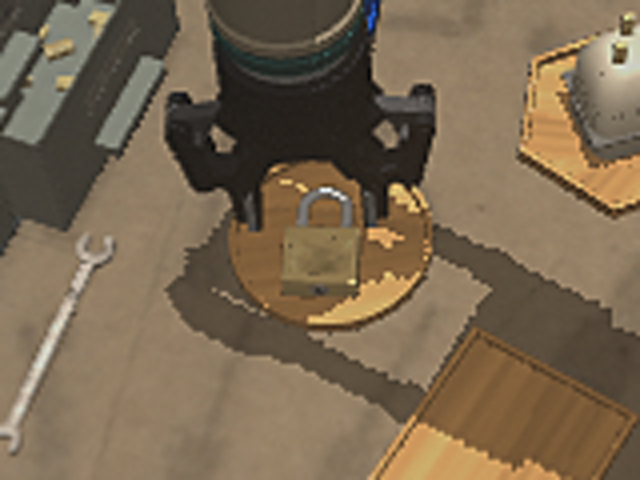

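The fingertips at (250,215) and (375,215) straddle the lock body, which is centred at about (320,260), so the alignment is good.

```bash
python3 -m crank '{"translation":[[1,-2,15],[0,0,15],[0,0,10],[0,0,5],[0,0,2],[0,0,0],[0,0,0],[0,0,0]],"roll":[0,0,0,0,0,0,0,0],"fingers":[0.65,0.65,0.65,0.65,0.65,0.65,0.65,0.65]}' 
python3 -m crank '{"translation":[[0,0,0],[0,0,0],[0,0,0],[0,0,0],[0,0,0],[0,0,0]],"roll":[0,0,0,0,0,0],"fingers":[0.35,0.35,0.35,0.35,0.35,0.35]}' 40
```

```text
clock: 11.35
position: [0.5612, -0.0135, 0.0088]
ee_rot: [0.001, 0.557, 0.83, 0.0]
contact_force: [-0.0, -0.8, -0.2]
width: 0.0555
gripper_force: 0.0
clock: 11.95
position: [0.5612, -0.0134, 0.009]
ee_rot: [0.001, 0.557, 0.83, 0.0]
contact_force: [-0.7, 0.9, 5.1]
width: 0.0414
gripper_force: 40.1
```

```bash
python3 -m crank '{"translation":[[0,0,-10],[0,0,-30],[0,0,-30],[0,0,-10],[0,0,0],[0,0,0],[0,0,0],[0,0,0]],"roll":[0,0,0,0,0.147,0.147,0.147,0.147],"fingers":[0.35,0.35,0.35,0.35,0.35,0.35,0.35,0.35]}' 40
python3 -m crank '{"translation":[[0,0,0],[0,0,0]],"roll":[0,0],"fingers":[0.35,0.35]}'
python3 plan.py .437 .0952 .09 -11.3
```

```text
clock: 12.75
position: [0.56, -0.0133, 0.0875]
ee_rot: [-0.001, 0.776, 0.631, -0.001]
contact_force: [0.3, -0.1, -1.5]
width: 0.0415
gripper_force: 40.4
clock: 12.95
position: [0.5603, -0.0134, 0.0877]
ee_rot: [-0.0, 0.773, 0.635, -0.0]
contact_force: [0.2, -0.4, -1.4]
width: 0.0414
gripper_force: 40.5
psi now -11.2 roll 0.001 | mm in tool axes after roll: [  82.3 -142.2   -2.1] q6 0.05 tilt 1.000 pos [ 0.5603 -0.0134  0.0877]
```

```bash
python3 -m crank '{"translation":[[10,-18,0],[20,-35,0],[20,-35,0],[20,-34,0],[12,-20,0],[0,0,0],[0,0,0],[0,0,0]],"roll":[0,0,0,0,0,0,0,0],"fingers":[0.35,0.35,0.35,0.35,0.35,0.35,0.35,0.35]}' 40
python3 plan.py .437 .0952 .010 -11.3
```

```text
clock: 13.75
position: [0.4392, 0.0946, 0.0885]
ee_rot: [0.001, 0.774, 0.634, 0.001]
contact_force: [-0.7, -0.4, -2.1]
width: 0.0407
gripper_force: 40.5
psi now -11.4 roll -0.001 | mm in tool axes after roll: [ 0.1 -2.5 78.5] q6 0.26 tilt 1.000 pos [0.4392 0.0946 0.0885]
```

```bash
python3 -m crank '{"translation":[[0,-2,20],[0,0,30],[0,0,15],[0,0,8],[0,0,4],[0,0,0],[0,0,0]],"roll":[0,0,0,0,0,0,0],"fingers":[0.35,0.35,0.35,0.35,0.35,0.35,0.35]}' 40
python3 -m crank '{"translation":[[0,0,1],[0,0,0],[0,0,0]],"roll":[0,0,0],"fingers":[0.35,0.35,0.35]}' 
python3 -m crank '{"translation":[[0,0,1],[0,0,0],[0,0,0]],"roll":[0,0,0],"fingers":[0.35,0.35,0.35]}' 
```

```text
clock: 14.45
position: [0.4367, 0.0953, 0.0118]
ee_rot: [0.001, 0.774, 0.633, 0.001]
contact_force: [-0.7, 0.1, -1.9]
width: 0.0407
gripper_force: 40.5
clock: 14.75
position: [0.436, 0.0955, 0.0106]
ee_rot: [0.0, 0.774, 0.633, 0.0]
contact_force: [0.2, 0.3, -2.4]
width: 0.0409
gripper_force: 40.5
clock: 15.05
position: [0.4358, 0.0954, 0.0093]
ee_rot: [0.0, 0.774, 0.633, -0.0]
contact_force: [-0.2, 0.2, -2.4]
width: 0.0412
gripper_force: 40.5
```

```bash
python3 -m crank '{"translation":[[0,0,1],[0,0,0],[0,0,0]],"roll":[0,0,0],"fingers":[0.35,0.35,0.35]}' 
```

```text
clock: 15.35
position: [0.4359, 0.0955, 0.009]
ee_rot: [0.0, 0.774, 0.633, 0.0]
contact_force: [-1.6, 0.8, 7.0]
width: 0.0411
gripper_force: 41.4
```

```bash
python3 -m crank '{"translation":[[0,0,0],[0,0,0],[0,0,0],[0,0,-10],[0,0,-40],[0,0,-40],[0,0,-40],[0,0,-30]],"roll":[0,0,0,0,0,0,0,0],"fingers":[0.65,0.65,0.65,0.65,1,1,1,1]}'
python3 plan.py .5803 -.317 .168
```

```text
clock: 16.15
position: [0.4364, 0.0955, 0.1715]
ee_rot: [0.001, 0.774, 0.633, 0.001]
contact_force: [0.6, -0.3, 0.1]
width: 0.0855
gripper_force: 0.0
psi now -11.4 roll 0.000 | mm in tool axes after roll: [-376.   222.5    4. ] q6 0.26 tilt 1.000 pos [0.4364 0.0955 0.1715]
```

```bash
python3 -m crank '{"translation":[[-37,22,0],[-37,22,0],[-37,22,0],[-37,22,0],[-37,22,0],[-37,22,0],[-37,22,0],[-37,22,0]],"roll":[0,0,0,0,0,0,0,0],"fingers":[1,1,1,1,1,1,1,1]}'
python3 -m crank '{"translation":[[-37,22,0],[-37,22,0],[-6,2,0],[0,0,0],[0,0,0]],"roll":[0,0,0,0,0],"fingers":[1,1,1,1,1]}'
python3 plan.py .5803 -.317 .027
python3 - <<'E'
from h import *
rows=[]
I={n:get_image(n) for n in C}
for n in I: cv2.imwrite(f"pics/{n}1.png",I[n])
a=[ortho(n,I[n],.022,.434-.09,.434+.09,.081-.09,.081+.09,2000) for n in C]
s=I["side"]; u,v=proj("side",[[.58,-.317,.06]])[0].astype(int)
b=cv2.resize(s[v-60:v+60,u-60:u+60],(360,360),interpolation=2)
o=np.hstack(a); o=cv2.resize(o,(720,360)); o[:,::20][0]=255; o[::20,:2]=255
print(onplane("side",[[u,v]],.06))
cv2.imwrite("pics/chk1.png",np.hstack([o,b])[:, :1080]); cv2.imwrite("pics/chk1.png",cv2.resize(cv2.imread("pics/chk1.png"),None,fx=.74,fy=.74))
E
```

```text
clock: 16.95
position: [0.55, -0.2312, 0.169]
ee_rot: [0.0, 0.774, 0.633, 0.0]
contact_force: [0.3, 0.2, 0.4]
width: 0.0857
gripper_force: 0.0
clock: 17.45
position: [0.5784, -0.3158, 0.1683]
ee_rot: [-0.001, 0.774, 0.633, 0.0]
contact_force: [-0.2, 0.6, 0.0]
width: 0.0858
gripper_force: 0.0
psi now -11.4 roll 0.000 | mm in tool axes after roll: [ -0.9   2.2 141.3] q6 -0.41 tilt 1.000 pos [ 0.5784 -0.3158  0.1683]
[[ 0.58124815 -0.31670027  0.06      ]]
```

View pics/chk1.png

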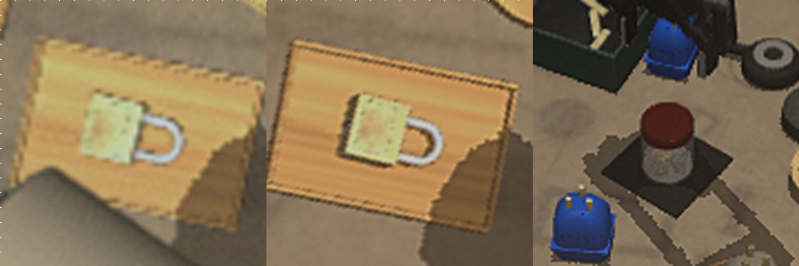

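The lock lies in the middle of the oblong tray: lock centre (396,135) against tray centre (392,137) in the side ortho, and (135,133) against (138,132) in the top one. The jar stands upright on the mat.

```bash
python3 -m crank '{"translation":[[-1,2,30],[0,0,30],[0,0,30],[0,0,20],[0,0,20],[0,0,10],[0,0,0],[0,0,0]],"roll":[0,0,0,0,0,0,0,0],"fingers":[1,1,1,1,1,1,1,1]}' 30
python3 -m crank '{"translation":[[0,0,0],[0,0,0],[0,0,0],[0,0,0],[0,0,0],[0,0,0],[0,0,0],[0,0,0]],"roll":[0,0,0,0,0,0,0,0],"fingers":[0.6,0.6,0.6,0.6,0.6,0.6,0.6,0.6]}' 30
python3 -m crank '{"translation":[[0,0,-10],[0,0,-20],[0,0,-30],[0,0,-30],[0,0,-30],[0,0,-10],[0,0,0],[0,0,0]],"roll":[0,0,0,0,0,0,0,0],"fingers":[0.6,0.6,0.6,0.6,0.6,0.6,0.6,0.6]}' 30
python3 plan.py .5655 -.0325 .155
```

```text
clock: 18.35
position: [0.5814, -0.3182, 0.0293]
ee_rot: [0.001, 0.774, 0.634, 0.0]
contact_force: [0.6, 0.0, 0.8]
width: 0.0855
gripper_force: 0.0
clock: 19.15
position: [0.5813, -0.3188, 0.0298]
ee_rot: [0.001, 0.774, 0.633, 0.0]
contact_force: [-0.7, 1.1, 5.3]
width: 0.0604
gripper_force: 33.2
clock: 19.95
position: [0.5801, -0.3179, 0.1569]
ee_rot: [-0.001, 0.774, 0.633, -0.0]
contact_force: [0.1, 0.5, -1.3]
width: 0.0599
gripper_force: 33.0
psi now -11.4 roll 0.000 | mm in tool axes after roll: [276.9 -70.7   2.3] q6 -0.41 tilt 1.000 pos [ 0.5801 -0.3179  0.1569]
```

```bash
python3 -m crank '{"translation":[[20,-5,0],[38,-10,0],[38,-10,0],[38,-10,0],[38,-10,0],[38,-10,0],[38,-10,0],[28,-6,0]],"roll":[0,0,0,0,0,0,0,0],"fingers":[0.6,0.6,0.6,0.6,0.6,0.6,0.6,0.6]}' 30
python3 -m crank '{"translation":[[0,0,0],[0,0,20],[0,0,30],[0,0,30],[0,0,20],[0,0,10],[0,0,5],[0,0,0]],"roll":[0,0,0,0,0,0,0,0],"fingers":[0.6,0.6,0.6,0.6,0.6,0.6,0.6,0.6]}' 30
python3 plan.py .5655 -.0325 .030
```

```text
clock: 20.75
position: [0.5632, -0.03, 0.1565]
ee_rot: [-0.002, 0.773, 0.634, -0.001]
contact_force: [0.8, 0.8, -1.6]
width: 0.0607
gripper_force: 33.0
clock: 21.55
position: [0.5655, -0.0338, 0.0428]
ee_rot: [-0.0, 0.774, 0.633, -0.0]
contact_force: [-0.4, -0.5, -2.2]
width: 0.0605
gripper_force: 33.1
psi now -11.4 roll 0.000 | mm in tool axes after roll: [ 1.3 -0.3 12.8] q6 0.02 tilt 1.000 pos [ 0.5655 -0.0338  0.0428]
```

```bash
python3 -m crank '{"translation":[[1,0,5],[0,0,4],[0,0,2],[0,0,0],[0,0,0],[0,0,0]],"roll":[0,0,0,0,0,0],"fingers":[0.6,0.6,0.6,0.6,0.6,0.6]}' 
python3 -m crank '{"translation":[[0,0,1],[0,0,0],[0,0,0]],"roll":[0,0,0],"fingers":[0.6,0.6,0.6]}'
python3 -m crank '{"translation":[[0,0,1],[0,0,0],[0,0,0]],"roll":[0,0,0],"fingers":[0.6,0.6,0.6]}'
```

```text
clock: 22.15
position: [0.5662, -0.0329, 0.0325]
ee_rot: [0.0, 0.774, 0.633, 0.0]
contact_force: [1.2, -0.0, -1.7]
width: 0.0604
gripper_force: 33.1
clock: 22.45
position: [0.566, -0.0328, 0.0313]
ee_rot: [0.0, 0.774, 0.633, -0.0]
contact_force: [0.4, 0.4, -1.5]
width: 0.0606
gripper_force: 33.1
clock: 22.75
position: [0.566, -0.0328, 0.0302]
ee_rot: [-0.0, 0.774, 0.633, -0.0]
contact_force: [1.2, -0.0, -2.0]
width: 0.0606
gripper_force: 33.1
```

```bash
python3 -m crank '{"translation":[[0,0,1],[0,0,0],[0,0,0]],"roll":[0,0,0],"fingers":[0.6,0.6,0.6]}'
python3 -m crank '{"translation":[[0,0,0.5],[0,0,0],[0,0,0]],"roll":[0,0,0],"fingers":[0.6,0.6,0.6]}'
```

```text
clock: 23.05
position: [0.5661, -0.0328, 0.0298]
ee_rot: [0.0, 0.774, 0.633, 0.0]
contact_force: [-1.0, 0.4, 5.0]
width: 0.0605
gripper_force: 33.4
clock: 23.35
position: [0.5661, -0.0329, 0.0298]
ee_rot: [0.0, 0.774, 0.633, 0.0]
contact_force: [-2.1, 1.3, 7.8]
width: 0.0603
gripper_force: 33.9
```

```bash
python3 -m crank '{"translation":[[0,0,0],[0,0,0],[0,0,0],[0,0,0],[0,0,-10],[0,0,-40],[0,0,-40],[0,0,-40]],"roll":[0,0,0,0,0,0,0,0],"fingers":[1,1,1,1,1,1,1,1]}' 30
python3 -m crank '{"translation":[[0,0,0],[0,0,0],[0,0,0],[0,0,0],[0,0,0]],"roll":[-0.124,-0.124,-0.124,0,0],"fingers":[1,1,0.45,0.45,0.45]}' 
python3 plan.py .5665 .2205 .06 10
```

```text
clock: 24.15
position: [0.5658, -0.0328, 0.1607]
ee_rot: [0.0, 0.774, 0.633, 0.0]
contact_force: [-0.1, -0.2, 0.4]
width: 0.0856
gripper_force: 0.0
clock: 24.65
position: [0.566, -0.0328, 0.1592]
ee_rot: [0.0, 0.644, 0.765, 0.0]
contact_force: [0.7, -0.1, -0.8]
width: 0.0438
gripper_force: 0.0
psi now 9.8 roll -0.004 | mm in tool axes after roll: [249.4  44.4  99.1] q6 -0.35 tilt 1.000 pos [ 0.566  -0.0328  0.1592]
```

```bash
python3 -m crank '{"translation":[[36,6,0],[36,6,0],[36,6,0],[36,6,0],[36,6,0],[36,6,0],[34,8,0],[0,0,40]],"roll":[0,0,0,0,0,0,0,0],"fingers":[0.45,0.45,0.45,0.45,0.45,0.45,0.45,0.45]}' 30
python3 -m crank '{"translation":[[0,0,40],[0,0,25],[0,0,0],[0,0,0]],"roll":[0,0,0,0],"fingers":[0.45,0.45,0.45,0.45]}' 
python3 plan.py .5665 .2205 .007 10
python3 - <<'E'
from h import *
im=get_image("side"); t=get_image("top"); u,v=proj("side",[[.5665,.2205,.03]])[0].astype(int)
a=cv2.resize(im[v-50:v+50,u-50:u+50],None,fx=4,fy=4,interpolation=2)
j=[cv2.resize(ortho(n,i,.01,.566-.09,.566+.09,-.033-.09,-.033+.09,1000),(200,200)) for n,i in(("top",t),("side",im))]
cv2.imwrite("pics/bolt1.png",np.hstack([a,np.vstack(j)]))
E
```

```text
clock: 25.45
position: [0.5711, 0.2267, 0.1237]
ee_rot: [0.003, 0.643, 0.766, 0.007]
contact_force: [1.4, -1.0, -0.6]
width: 0.0381
gripper_force: 0.0
clock: 25.85
position: [0.5667, 0.2211, 0.054]
ee_rot: [-0.0, 0.644, 0.765, -0.0]
contact_force: [0.9, 1.1, 0.5]
width: 0.0384
gripper_force: 0.0
psi now 9.8 roll -0.003 | mm in tool axes after roll: [-0.5 -0.2 47. ] q6 0.09 tilt 1.000 pos [0.5667 0.2211 0.054 ]
```

View pics/bolt1.png

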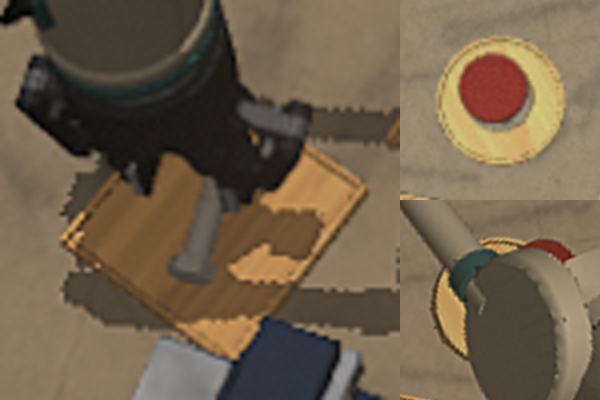

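The bolt lies between the open fingertips, at (143,180) and (232,200), and the jar stands in the round tray.

```bash
python3 -m crank '{"translation":[[0,0,15],[0,0,15],[0,0,10],[0,0,5],[0,0,1],[0,0,0],[0,0,0],[0,0,0]],"roll":[0,0,0,0,0,0,0,0],"fingers":[0.45,0.45,0.45,0.45,0.45,0.45,0.45,0.45]}' 
python3 -m crank '{"translation":[[0,0,0],[0,0,0],[0,0,0],[0,0,0],[0,0,0],[0,0,0]],"roll":[0,0,0,0,0,0],"fingers":[0.05,0.05,0.05,0.05,0.05,0.05]}' 30
python3 -m crank '{"translation":[[0,0,-10],[0,0,-20],[0,0,-30],[0,0,-40],[0,0,-40],[0,0,-20],[0,0,0],[0,0,0]],"roll":[0,0,0,0,0,0,0,0],"fingers":[0.05,0.05,0.05,0.05,0.05,0.05,0.05,0.05]}' 30
python3 plan.py .58 -.317 .17
```

```text
clock: 26.75
position: [0.5667, 0.2211, 0.0083]
ee_rot: [0.0, 0.643, 0.766, 0.0]
contact_force: [0.9, 0.7, 0.2]
width: 0.0385
gripper_force: 0.0
clock: 27.35
position: [0.5664, 0.2211, 0.008]
ee_rot: [0.0, 0.643, 0.766, 0.0]
contact_force: [-0.7, -0.2, 2.7]
width: 0.0125
gripper_force: 29.4
clock: 28.15
position: [0.5659, 0.2209, 0.1676]
ee_rot: [-0.0, 0.643, 0.766, -0.0]
contact_force: [-0.4, 0.3, -0.7]
width: 0.0126
gripper_force: 29.3
psi now 9.9 roll 0.000 | mm in tool axes after roll: [-532.3  -78.6   -2.3] q6 0.08 tilt 1.000 pos [0.5659 0.2209 0.1676]
```

```bash
python3 -m crank '{"translation":[[-20,-3,0],[-40,-6,0],[-40,-6,0],[-40,-6,0],[-40,-6,0],[-40,-6,0],[-40,-6,0],[-40,-6,0]],"roll":[0,0,0,0,0,0,0,0],"fingers":[0.05,0.05,0.05,0.05,0.05,0.05,0.05,0.05]}' 30
python3 -m crank '{"translation":[[-40,-6,0],[-40,-6,0],[-40,-6,0],[-40,-6,0],[-40,-6,0],[-25,-4,0],[0,0,0],[0,0,0]],"roll":[0,0,0,0,0,0,0,0],"fingers":[0.05,0.05,0.05,0.05,0.05,0.05,0.05,0.05]}' 30
python3 plan.py .58 -.317 .009
```

```text
clock: 28.95
position: [0.572, -0.0835, 0.1653]
ee_rot: [-0.002, 0.643, 0.766, -0.001]
contact_force: [0.7, -0.2, -0.1]
width: 0.0124
gripper_force: 29.3
clock: 29.75
position: [0.5776, -0.3093, 0.1653]
ee_rot: [-0.002, 0.644, 0.765, 0.0]
contact_force: [0.5, 0.4, -1.4]
width: 0.0126
gripper_force: 29.3
psi now 9.8 roll 0.000 | mm in tool axes after roll: [ -8.6   1.5 156.3] q6 -0.77 tilt 1.000 pos [ 0.5776 -0.3093  0.1653]
```

```bash
python3 -m crank '{"translation":[[-5,2,40],[0,0,40],[0,0,35],[0,0,20],[0,0,12],[0,0,5],[0,0,0],[0,0,0]],"roll":[0,0,0,0,0,0,0,0],"fingers":[0.05,0.05,0.05,0.05,0.05,0.05,0.05,0.05]}' 30
python3 -m crank '{"translation":[[0,0,1],[0,0,1],[0,0,0],[0,0,0]],"roll":[0,0,0,0],"fingers":[0.05,0.05,0.05,0.05]}' 30
```

```text
clock: 30.55
position: [0.5826, -0.3145, 0.0171]
ee_rot: [0.001, 0.643, 0.766, 0.0]
contact_force: [0.6, -0.1, -0.4]
width: 0.0128
gripper_force: 29.3
clock: 30.95
position: [0.5817, -0.3145, 0.0141]
ee_rot: [0.0, 0.643, 0.765, 0.0]
contact_force: [-0.0, 0.7, -1.4]
width: 0.0126
gripper_force: 29.3
```

```bash
python3 -m crank '{"translation":[[0,0,2],[0,0,2],[0,0,1],[0,0,0],[0,0,0]],"roll":[0,0,0,0,0],"fingers":[0.05,0.05,0.05,0.05,0.05]}' 30
python3 -m crank '{"translation":[[0,0,1],[0,0,0],[0,0,0]],"roll":[0,0,0],"fingers":[0.05,0.05,0.05]}' 30
```

```text
clock: 31.45
position: [0.5817, -0.3143, 0.0087]
ee_rot: [-0.0, 0.643, 0.766, -0.0]
contact_force: [0.2, -0.2, -0.2]
width: 0.0125
gripper_force: 29.3
clock: 31.75
position: [0.5819, -0.3144, 0.0081]
ee_rot: [0.0, 0.643, 0.766, 0.0]
contact_force: [0.4, -0.0, 1.3]
width: 0.0129
gripper_force: 29.5
```

```bash
python3 -m crank '{"translation":[[0,0,0],[0,0,0],[0,0,0],[0,0,-10],[0,0,-30],[0,0,-40],[0,0,-40],[0,0,-40]],"roll":[0,0,0,0,0,0,0,0],"fingers":[0.4,0.4,0.4,0.4,1,1,1,1]}' 40
python3 -m crank '{"translation":[[0,0,0],[0,0,0],[0,0,0],[0,0,0],[0,0,0],[0,0,0],[0,0,0],[0,0,0]],"roll":[0.137,0.137,0.137,0.137,0.137,0.137,0.137,0.137],"fingers":[1,1,1,1,1,1,1,1]}' 
python3 plan.py .4348 -.1695 .12 -53
```

```text
clock: 32.55
position: [0.5816, -0.3142, 0.1702]
ee_rot: [0.0, 0.643, 0.766, 0.0]
contact_force: [0.6, 0.0, -0.0]
width: 0.0855
gripper_force: 0.0
clock: 33.35
position: [0.5817, -0.3143, 0.1687]
ee_rot: [0.0, 0.949, 0.316, 0.0]
contact_force: [0.8, -0.3, -0.1]
width: 0.0857
gripper_force: 0.0
psi now -53.2 roll -0.004 | mm in tool axes after roll: [ -30.2 -204.1   48.5] q6 0.33 tilt 1.000 pos [ 0.5817 -0.3143  0.1687]
```

```bash
python3 -m crank '{"translation":[[-5,-35,0],[-5,-35,0],[-5,-35,0],[-5,-35,0],[-5,-35,0],[-5,-29,0],[0,0,25],[0,0,0]],"roll":[0,0,0,0,0,0,0,0],"fingers":[1,1,1,1,1,1,1,1]}' 
python3 plan.py .4348 -.1695 .024 -53
python3 - <<'E'
from h import *
im=get_image("side"); u,v=proj("side",[[.4348,-.1695,.08]])[0].astype(int)
a=cv2.resize(im[v-60:v+60,u-60:u+60],None,fx=4,fy=4,interpolation=2)
cv2.imwrite("pics/ad1.png",a)
E
```

```text
clock: 34.15
position: [0.4325, -0.1683, 0.1419]
ee_rot: [-0.001, 0.948, 0.319, -0.001]
contact_force: [-0.1, 0.4, -0.8]
width: 0.0853
gripper_force: 0.0
psi now -52.9 roll 0.003 | mm in tool axes after roll: [  1.3   2.7 117.9] q6 0.40 tilt 1.000 pos [ 0.4325 -0.1683  0.1419]
```

View pics/ad1.png

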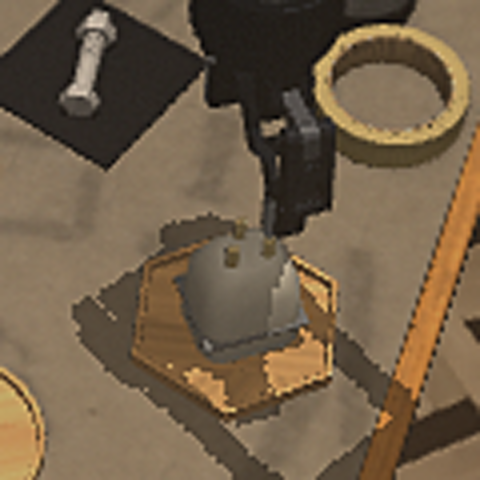

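The adaptor stands upright in the hex tray with its base front edge at about (205,355)–(305,315). The gripper is above it, and the bolt lies on the mat at (88,60).

```bash
python3 -m crank '{"translation":[[1,2,30],[0,0,30],[0,0,20],[0,0,20],[0,0,10],[0,0,6],[0,0,0],[0,0,0]],"roll":[0,0,0,0,0,0,0,0],"fingers":[1,1,1,1,1,1,1,1]}' 40
python3 plan.py .4348 -.1695 .022 -53
```

```text
clock: 35.0
position: [0.4375, -0.1712, 0.0275]
ee_rot: [0.001, 0.948, 0.318, 0.001]
contact_force: [0.0, -0.2, -0.1]
width: 0.0854
gripper_force: 0.0
psi now -52.9 roll 0.002 | mm in tool axes after roll: [-1.1 -3.   5.5] q6 0.40 tilt 1.000 pos [ 0.4375 -0.1712  0.0275]
```

```bash
python3 -m crank '{"translation":[[-1,-2,4],[0,0,0],[0,0,0],[0,0,0],[0,0,0],[0,0,0],[0,0,0],[0,0,0]],"roll":[0,0,0,0,0,0,0,0],"fingers":[1,1,0.45,0.45,0.45,0.45,0.45,0.45]}' 40
python3 -m crank '{"translation":[[0,0,0],[0,0,0]],"roll":[0,0],"fingers":[0.45,0.45]}' 40
```

```text
clock: 35.8
position: [0.4346, -0.1696, 0.0234]
ee_rot: [0.0, 0.948, 0.318, 0.0]
contact_force: [-0.6, 0.6, 6.1]
width: 0.0504
gripper_force: 41.6
clock: 36.0
position: [0.4346, -0.1696, 0.0234]
ee_rot: [0.0, 0.948, 0.318, 0.0]
contact_force: [-0.8, 1.7, 5.2]
width: 0.0508
gripper_force: 41.6
```

```bash
python3 -m crank '{"translation":[[0,0,-5],[0,0,-10],[0,0,-20],[0,0,-30],[0,0,-30],[0,0,-30],[0,0,-15],[0,0,0]],"roll":[0,0,0,0,0,0,0,0],"fingers":[0.45,0.45,0.45,0.45,0.45,0.45,0.45,0.45]}' 40
python3 -m crank '{"translation":[[0,0,0],[0,0,0],[0,0,0],[0,0,0],[0,0,0],[0,0,0],[0,0,0]],"roll":[-0.135,-0.135,-0.135,-0.135,-0.135,0,0],"fingers":[0.45,0.45,0.45,0.45,0.45,0.45,0.45]}' 40
python3 plan.py .5655 .216 .163 -14.3
```

```text
clock: 36.8
position: [0.4362, -0.1706, 0.1656]
ee_rot: [0.002, 0.948, 0.318, 0.002]
contact_force: [0.5, 0.8, -2.7]
width: 0.0502
gripper_force: 42.3
clock: 37.5
position: [0.4341, -0.1695, 0.1621]
ee_rot: [-0.001, 0.79, 0.613, -0.0]
contact_force: [-0.3, -0.3, -1.7]
width: 0.0506
gripper_force: 42.2
psi now -14.4 roll -0.001 | mm in tool axes after roll: [406.   32.1  -0.8] q6 -0.27 tilt 1.000 pos [ 0.4341 -0.1695  0.1621]
```

```bash
python3 -m crank '{"translation":[[20,2,0],[35,3,0],[35,3,0],[35,3,0],[35,3,0],[35,3,0],[35,3,0],[35,3,0]],"roll":[0,0,0,0,0,0,0,0],"fingers":[0.45,0.45,0.45,0.45,0.45,0.45,0.45,0.45]}' 40
python3 -m crank '{"translation":[[35,3,0],[35,2,0],[35,2,0],[25,2,0],[11,0,0],[0,0,0],[0,0,0]],"roll":[0,0,0,0,0,0,0],"fingers":[0.45,0.45,0.45,0.45,0.45,0.45,0.45]}' 40
python3 plan.py .5655 .216 .024 -14.3
```

```text
clock: 38.3
position: [0.5221, 0.0829, 0.1624]
ee_rot: [-0.0, 0.79, 0.613, -0.0]
contact_force: [-0.1, -0.5, -1.6]
width: 0.0502
gripper_force: 42.3
clock: 39.0
position: [0.5646, 0.2149, 0.1623]
ee_rot: [0.0, 0.789, 0.614, -0.001]
contact_force: [-0.7, -0.1, -2.2]
width: 0.0504
gripper_force: 42.2
psi now -14.2 roll 0.001 | mm in tool axes after roll: [  1.5   0.7 138.3] q6 0.50 tilt 1.000 pos [0.5646 0.2149 0.1623]
```

```bash
python3 -m crank '{"translation":[[1,0,30],[0,0,40],[0,0,30],[0,0,20],[0,0,10],[0,0,4],[0,0,0],[0,0,0]],"roll":[0,0,0,0,0,0,0,0],"fingers":[0.45,0.45,0.45,0.45,0.45,0.45,0.45,0.45]}' 40
python3 -m crank '{"translation":[[0,0,2],[0,0,0],[0,0,0]],"roll":[0,0,0],"fingers":[0.45,0.45,0.45]}' 40
python3 -m crank '{"translation":[[0,0,1],[0,0,0],[0,0,0]],"roll":[0,0,0],"fingers":[0.45,0.45,0.45]}' 40
```

```text
clock: 39.8
position: [0.5666, 0.2169, 0.03]
ee_rot: [0.001, 0.789, 0.614, 0.001]
contact_force: [0.0, 0.1, -2.5]
width: 0.0505
gripper_force: 42.3
clock: 40.1
position: [0.5658, 0.217, 0.0272]
ee_rot: [0.0, 0.789, 0.614, 0.0]
contact_force: [-0.9, -0.9, -2.1]
width: 0.0506
gripper_force: 42.3
clock: 40.4
position: [0.5655, 0.217, 0.0257]
ee_rot: [0.0, 0.789, 0.614, -0.0]
contact_force: [-0.4, 0.3, -1.7]
width: 0.0505
gripper_force: 42.3
```

```bash
python3 -m crank '{"translation":[[0,0,1],[0,0,0],[0,0,0]],"roll":[0,0,0],"fingers":[0.45,0.45,0.45]}' 40
python3 -m crank '{"translation":[[0,0,1],[0,0,0],[0,0,0]],"roll":[0,0,0],"fingers":[0.45,0.45,0.45]}' 40
python3 -m crank '{"translation":[[0,0,0.6],[0,0,0],[0,0,0]],"roll":[0,0,0],"fingers":[0.45,0.45,0.45]}' 40
```

```text
clock: 40.7
position: [0.5656, 0.2169, 0.0247]
ee_rot: [0.0, 0.789, 0.614, -0.0]
contact_force: [0.1, -0.0, -1.8]
width: 0.0506
gripper_force: 42.3
clock: 41.0
position: [0.5656, 0.2169, 0.0237]
ee_rot: [0.0, 0.789, 0.614, -0.0]
contact_force: [0.0, -1.2, -1.8]
width: 0.0502
gripper_force: 42.3
clock: 41.3
position: [0.5657, 0.217, 0.0234]
ee_rot: [0.0, 0.789, 0.614, 0.0]
contact_force: [-0.4, 0.9, 0.8]
width: 0.0506
gripper_force: 42.5
```

```bash
python3 -m crank '{"translation":[[0,0,0],[0,0,0],[0,0,0],[0,0,0],[0,0,-10],[0,0,-40],[0,0,-50],[0,0,-45]],"roll":[0,0,0,0,0,0,0,0],"fingers":[1,1,1,1,1,1,1,1]}' 30
python3 -m crank '{"translation":[[0,0,0],[0,0,0],[0,0,0],[0,0,0],[0,0,0]],"roll":[-0.141,-0.141,-0.141,0,0],"fingers":[1,1,0.45,0.45,0.45]}' 
python3 plan.py .5819 -.3144 .17 10
```

```text
clock: 42.1
position: [0.5657, 0.217, 0.1708]
ee_rot: [0.0, 0.789, 0.614, 0.0]
contact_force: [1.1, -0.3, 0.3]
width: 0.0854
gripper_force: 0.0
clock: 42.6
position: [0.5656, 0.2169, 0.1687]
ee_rot: [0.0, 0.644, 0.765, 0.0]
contact_force: [0.3, 0.4, 0.3]
width: 0.0438
gripper_force: 0.0
psi now 9.9 roll -0.002 | mm in tool axes after roll: [-526.1  -76.2   -1.3] q6 0.08 tilt 1.000 pos [0.5656 0.2169 0.1687]
```

```bash
python3 -m crank '{"translation":[[-40,-6,0],[-40,-6,0],[-40,-6,0],[-40,-6,0],[-40,-6,0],[-40,-6,0],[-40,-6,0],[-40,-6,0]],"roll":[0,0,0,0,0,0,0,0],"fingers":[0.45,0.45,0.45,0.45,0.45,0.45,0.45,0.45]}' 30
python3 -m crank '{"translation":[[-40,-6,0],[-40,-6,0],[-40,-6,0],[-40,-5,0],[-40,-5,0],[-6,0,40],[0,0,40],[0,0,0]],"roll":[0,0,0,0,0,0,0,0],"fingers":[0.45,0.45,0.45,0.45,0.45,0.45,0.45,0.45]}' 30
python3 plan.py .5819 -.3144 .008 10
python3 - <<'E'
from h import *
I={n:get_image(n) for n in C}
r=[]
for x,y,z in((.5655,.216,.074),(.5655,-.0325,.082),(.436,-.168,.01)):
    r.append(np.vstack([cv2.resize(ortho(n,I[n],z,x-.07,x+.07,y-.07,y+.07,2000)[:279,:279],(200,200)) for n in C]))
s=I["side"];u,v=proj("side",[[.58,-.314,.05]])[0].astype(int)
r.append(np.vstack([cv2.resize(s[v-40:v+40,u-40:u+40],(200,200)),np.zeros((200,200,3),np.uint8)]))
cv2.imwrite("pics/chk2.png",np.hstack(r))
E
```

```text
clock: 43.4
position: [0.5739, -0.1082, 0.1684]
ee_rot: [0.0, 0.644, 0.765, 0.0]
contact_force: [0.2, -0.4, 0.8]
width: 0.0383
gripper_force: 0.0
clock: 44.2
position: [0.5783, -0.3123, 0.0824]
ee_rot: [-0.006, 0.644, 0.765, -0.001]
contact_force: [-0.3, 0.9, -0.4]
width: 0.0384
gripper_force: 0.0
psi now 9.9 roll -0.003 | mm in tool axes after roll: [-3.4  3.9 74.3] q6 -0.77 tilt 1.000 pos [ 0.5783 -0.3123  0.0824]
```

View pics/chk2.png

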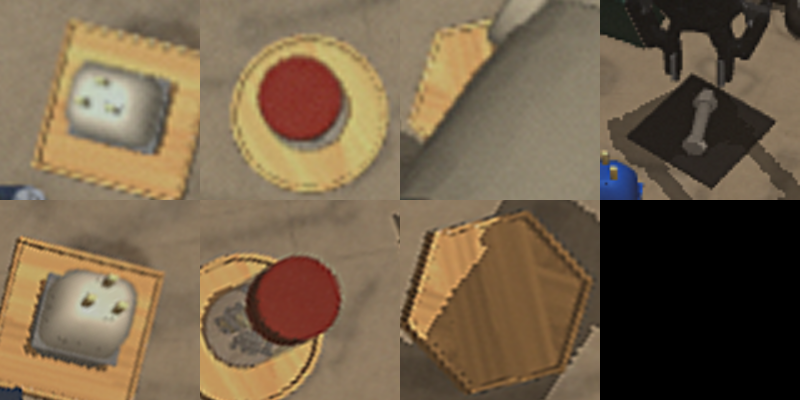

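The jar lid at (300,98) and (295,300) is centred in the round tray. The adaptor stands upright in the square tray, and I'll check its centring closely afterwards. The bolt lies on the mat under the fingers.

```bash
python3 -m crank '{"translation":[[0,0,30],[0,0,10],[0,0,0],[0,0,0]],"roll":[0,0,0,0],"fingers":[0.45,0.45,0.45,0.45]}' 30
python3 plan.py .5819 -.3144 .008 10
```

```text
clock: 44.7
position: [0.5833, -0.3146, 0.0499]
ee_rot: [0.001, 0.643, 0.766, 0.0]
contact_force: [0.7, 0.3, 0.1]
width: 0.0385
gripper_force: 0.0
psi now 10.0 roll 0.001 | mm in tool axes after roll: [ 0.5 -1.4 41.9] q6 -0.77 tilt 1.000 pos [ 0.5833 -0.3146  0.0499]
```

```bash
python3 -m crank '{"translation":[[0,-1,15],[0,0,15],[0,0,8],[0,0,4],[0,0,0],[0,0,0],[0,0,0]],"roll":[0,0,0,0,0,0,0],"fingers":[0.45,0.45,0.45,0.45,0.45,0.45,0.45]}' 
python3 -m crank '{"translation":[[0,0,0],[0,0,0],[0,0,0],[0,0,0],[0,0,0],[0,0,0]],"roll":[0,0,0,0,0,0],"fingers":[0.05,0.05,0.05,0.05,0.05,0.05]}' 30
python3 -m crank '{"translation":[[0,0,-10],[0,0,-20],[0,0,-30],[0,0,-40],[0,0,-40],[0,0,-20],[0,0,0],[0,0,0]],"roll":[0,0,0,0,0,0,0,0],"fingers":[0.05,0.05,0.05,0.05,0.05,0.05,0.05,0.05]}' 30
python3 plan.py .435 -.163 .17
```

```text
clock: 45.4
position: [0.5819, -0.3148, 0.007]
ee_rot: [0.001, 0.643, 0.766, 0.0]
contact_force: [-0.5, 0.7, -0.4]
width: 0.0384
gripper_force: 0.0
clock: 46.0
position: [0.5815, -0.3146, 0.0066]
ee_rot: [0.0, 0.643, 0.766, -0.0]
contact_force: [-0.0, -0.0, 4.1]
width: 0.0129
gripper_force: 29.3
clock: 46.8
position: [0.5809, -0.3141, 0.1658]
ee_rot: [-0.0, 0.643, 0.766, -0.0]
contact_force: [-0.1, 0.1, -1.3]
width: 0.0127
gripper_force: 29.3
psi now 10.0 roll 0.000 | mm in tool axes after roll: [ 174.2 -117.4   -4.1] q6 -0.78 tilt 1.000 pos [ 0.5809 -0.3141  0.1658]
```

```bash
python3 -m crank '{"translation":[[14,-10,0],[32,-22,0],[32,-22,0],[32,-22,0],[32,-22,0],[32,-19,0],[0,0,30],[0,0,40]],"roll":[0,0,0,0,0,0,0,0],"fingers":[0.05,0.05,0.05,0.05,0.05,0.05,0.05,0.05]}' 30
python3 -m crank '{"translation":[[0,0,40],[0,0,20],[0,0,12],[0,0,5],[0,0,0],[0,0,0]],"roll":[0,0,0,0,0,0],"fingers":[0.05,0.05,0.05,0.05,0.05,0.05]}' 30
python3 plan.py .435 -.163 .007 10
```

```text
clock: 47.6
position: [0.4354, -0.1627, 0.0957]
ee_rot: [0.001, 0.642, 0.767, 0.0]
contact_force: [1.4, 0.5, -0.1]
width: 0.0129
gripper_force: 29.3
clock: 48.2
position: [0.4357, -0.1634, 0.0191]
ee_rot: [-0.0, 0.643, 0.766, -0.0]
contact_force: [0.2, -0.2, -0.6]
width: 0.0125
gripper_force: 29.4
psi now 10.0 roll 0.000 | mm in tool axes after roll: [ 0.6 -0.7 12.1] q6 -0.68 tilt 1.000 pos [ 0.4357 -0.1634  0.0191]
```

```bash
python3 -m crank '{"translation":[[0,-1,4],[0,0,4],[0,0,2],[0,0,1],[0,0,0],[0,0,0]],"roll":[0,0,0,0,0,0],"fingers":[0.05,0.05,0.05,0.05,0.05,0.05]}' 30
python3 -m crank '{"translation":[[0,0,1],[0,0,0],[0,0,0]],"roll":[0,0,0],"fingers":[0.05,0.05,0.05]}' 30
```

```text
clock: 48.8
position: [0.4349, -0.1637, 0.0083]
ee_rot: [0.0, 0.643, 0.766, -0.0]
contact_force: [-0.7, 0.2, -0.2]
width: 0.0123
gripper_force: 29.4
clock: 49.1
position: [0.4349, -0.1637, 0.0072]
ee_rot: [0.0, 0.643, 0.766, -0.0]
contact_force: [-0.2, 0.2, -1.0]
width: 0.0125
gripper_force: 29.4
```

```bash
python3 -m crank '{"translation":[[0,0,0.6],[0,0,0],[0,0,0]],"roll":[0,0,0],"fingers":[0.05,0.05,0.05]}' 30
python3 -m crank '{"translation":[[0,0,0],[0,0,0],[0,0,0],[0,0,-10],[0,0,-30],[0,0,-40],[0,0,-40],[0,0,-40]],"roll":[0,0,0,0,0,0,0,0],"fingers":[0.4,0.4,0.4,0.4,1,1,1,1]}' 
python3 -m crank '{"translation":[[-40,-10,0],[-40,-10,0],[-40,-10,0],[-40,-10,0],[-40,-10,0],[-40,-10,0],[-40,0,0],[0,0,0]],"roll":[0,0,0,0,0,0,0,0],"fingers":[1,1,1,1,1,1,1,1]}' 
python3 - <<'E'
from h import *
I={n:get_image(n) for n in C}
for n in I: cv2.imwrite(f"pics/{n}2.png",I[n])
r=[]
for x,y,z in((.5655,.216,.01),(.436,-.168,.0155)):
    r.append(np.vstack([cv2.resize(ortho(n,I[n],z,x-.07,x+.07,y-.07,y+.07,2000)[:279,:279],(300,300)) for n in C]))
cv2.imwrite("pics/chk3.png",np.hstack(r))
E
```

```text
clock: 49.4
position: [0.435, -0.1637, 0.0067]
ee_rot: [0.0, 0.643, 0.766, 0.0]
contact_force: [-0.4, 0.3, 0.7]
width: 0.0126
gripper_force: 29.5
clock: 50.2
position: [0.4346, -0.1635, 0.1689]
ee_rot: [0.0, 0.643, 0.766, 0.0]
contact_force: [0.3, -0.8, -0.4]
width: 0.0854
gripper_force: 0.0
clock: 51.0
position: [0.4249, -0.4555, 0.1669]
ee_rot: [0.002, 0.644, 0.765, -0.001]
contact_force: [-0.5, 0.4, 0.9]
width: 0.0856
gripper_force: 0.0
```

View pics/chk3.png

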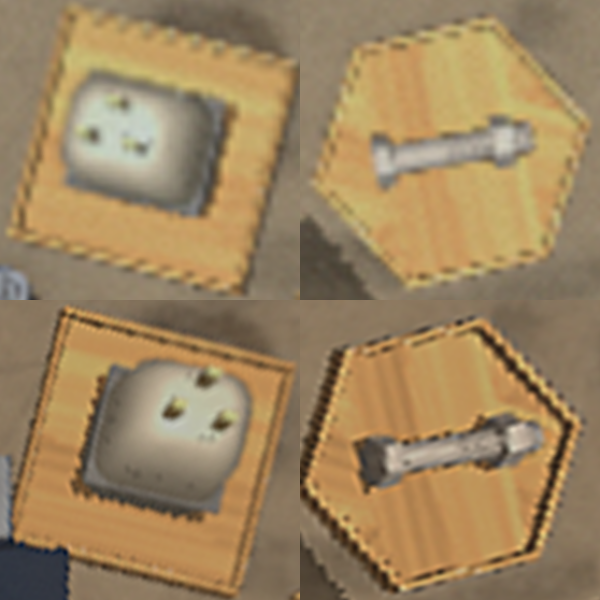

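```bash
python3 - <<'E'
from h import *
out=[]
a=np.radians(-14.3); Rm=np.array([[np.cos(a),-np.sin(a)],[np.sin(a),np.cos(a)]])
def rect(cx,cy,w,h,z): 
    p=np.array([[-w,-h],[w,-h],[w,h],[-w,h]])/2@Rm.T+[cx,cy]; return np.c_[p,np.full(4,z)]
K=5
for n in C:
    im=cv2.imread(f"pics/{n}2.png"); u,v=proj(n,[[.5655,.216,.02]])[0].astype(int)
    r=40; c=cv2.resize(im[v-r:v+r,u-r:u+r],None,fx=K,fy=K,interpolation=cv2.INTER_CUBIC)
    for (R_,col) in((rect(.5655,.2165,.112,.112,.01),(0,0,255)),(rect(.5657,.217,.056,.064,.004),(0,255,0)),(rect(.5657,.217,.002,.002,.074),(255,0,0))):
        q=((proj(n,R_)-[u-r,v-r]+.5)*K*8).astype(int); cv2.polylines(c,[q],True,col,1,cv2.LINE_AA,3)
    out.append(c)
cv2.imwrite("pics/fit.png",np.hstack(out))
E
```

```text
(no output)
```

View pics/fit.png

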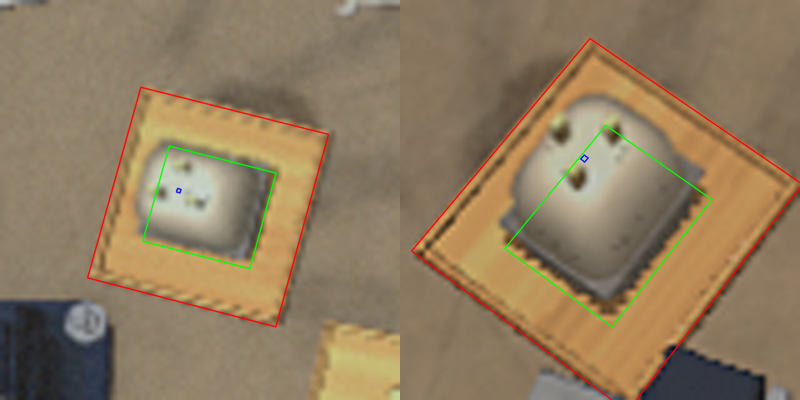

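```bash
python3 - <<'E'
from h import *
pins={"top":[(183,167),(160,193),(197,203)],"side":[(560-400,128),(612-400,132),(575-400,178)]}
for n in C:
    u,v=proj(n,[[.5655,.216,.02]])[0].astype(int)
    P=np.array(pins[n])/5+[u-40,v-40]
    for z in(.078,.083,.088): W=onplane(n,P,z)[:,:2]; print(n,z,W.round(4).tolist(),W.mean(0).round(4))
    # visible base corners
    b={"top":[(245,260),(272,165),(140,235)],"side":[(612-400,305),(702-400,192),(505-400,225)]}[n]
    for z in (.004,.012): print(" base",z,onplane(n,np.array(b)/5+[u-40,v-40],z)[:,:2].round(4).tolist())
E
```

```text
top 0.078 [[0.5764, 0.2123], [0.5623, 0.2246], [0.5568, 0.2041]] [0.5652 0.2137]
top 0.083 [[0.5757, 0.211], [0.5617, 0.2233], [0.5562, 0.2029]] [0.5645 0.2124]
top 0.088 [[0.575, 0.2098], [0.561, 0.2219], [0.5556, 0.2016]] [0.5638 0.2111]
 base 0.004 [[0.534, 0.1941], [0.5879, 0.1798], [0.5483, 0.2548]]
 base 0.012 [[0.5331, 0.1923], [0.5867, 0.1781], [0.5474, 0.2527]]
side 0.078 [[0.5771, 0.2111], [0.5576, 0.2055], [0.5629, 0.2272]] [0.5659 0.2146]
side 0.083 [[0.5755, 0.2126], [0.5561, 0.2071], [0.5614, 0.2287]] [0.5643 0.2162]
side 0.088 [[0.5739, 0.2142], [0.5546, 0.2087], [0.5599, 0.2302]] [0.5628 0.2177]
 base 0.004 [[0.5486, 0.2476], [0.5342, 0.1921], [0.6034, 0.2329]]
 base 0.012 [[0.5465, 0.2497], [0.5321, 0.1946], [0.6009, 0.2351]]
```

In the fit overlay the adaptor is upright. Its pins average to about (0.565, 0.214) and its base centres within about 3 mm of the square tray's centre (0.5655, 0.2165). The bolt lies in the middle of the hex tray, (455,148) against (452,152).

```bash
python3 -c "
from rig import manip
print(manip.sign_off())"
```

```text
the job is handed in; nothing more can be done
None
```

All four parts are in the middle of their own trays, by my camera measurements within about 3 mm of centre (jar and adaptor upright, padlock and bolt lying flat), and the job was handed in at about 51 s of the 125 s allowed; sign-off returned no verdict.

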